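Select the fifth chart and show it

TASK

With a fingertip against the side of its black lever, lightly push the chart selector round clockwise, click by click, from wherever it stands to its fifth position (the large red dot is the first, then count the small dots), without turning it past the fifth. Then, and only then, press the green button on its separate box fully down and let it come back up. Do not pinch or grip anything, and leave the lens case, the eye-drop bottle and the pen where they are.

Things in the scene. Friction and masses are not known exactly. Their poses are not given: they have to be found in the camera images.
- selector: Fixed beige box, 160 (x) by 170 (y) by 60 mm high; origin at the centre of its underside, z up, front faces its -x. On its top, eight dots on a circle of 66 mm radius round the dial's axis mark the positions: 1 is the large red dot, 2 to 8 the small dark ones, each 30 degrees farther clockwise seen from above.
- dial_axis (a point): Point on the dial's vertical axis at the centre of the box's top face (60 mm above the table); axes as the box's. The dial: a dark disc of 50 mm radius, its face 10 mm above the box top, and a black hub of 14 mm radius, 40 mm above the box top. Only hub and lever stand above the disc.
- lever_tip (a point): Middle of the outer end of the dial's one black lever, 50 mm from the axis, 25 mm above the box top; x points outwards along the lever, z up. The lever runs straight from the hub to here, 12 mm thick, from the disc's face to 40 mm above the box top, with a white line along its top, and turns with the disc.
- dial (a joint): Dial angle, rad, growing clockwise from above. 0 = position 1 (lever 105 degrees counter-clockwise of the box's +x), then 0.5236 a position: position 5 = 2.094, position 8 = 3.665, the end. Detents: 2 to 4 N on the lever at 40 mm radius takes it over the ridge half-way to the next position; a little (0.1 rad) past it the dial snaps there by itself, ahead of the finger. Starts somewhere in positions 1 to 3.
- show_top (a point): Centre of the top of the green push button (radius 16 mm), which stands on a fixed beige box 80 by 80 by 35 mm high, left or right of the selector; z up.
- show (a joint): Travel of the green button in m: 0 up, 0.006 fully down (about 5 N); springs back when let go.
- lens_case: Dark blue shut lens case, loose, 70 by 80 by 28 mm high; origin at the centre of its underside. Leave alone.
- drops: Loose upright eye-drop bottle, 28 mm diameter, 62 mm high; origin at the centre of its underside. Leave alone.
- pen: Loose blue pen lying flat, about 120 mm long (along its x) and 11 mm thick; origin on its underside. Leave alone.

How it is judged:
On the way, in this order (a step that is already met when the one before it is completed fails the run):
1. the selector rests in its fifth position (value of joint dial between 1.994 and 2.194 rad), for 0.2 s.
2. the green button is pressed fully down (value of joint show above 0.0045 m), for 0.05 s.
At the end, for the whole second after the job is handed in: The selector is in its fifth position (2.094 rad within 0.10), the green button was pressed (at least 4.5 of its 6 mm) after that and is up again (under 1.5 mm), and lens case, bottle and pen are within 15 mm of where they stood (all of step 1 and value of joint show below 0.0015 m and distance of each of lens_case, drops, pen from where it was at the start of the episode below 0.015 m); the robot touches nothing.
It fails at once if the selector was turned past its fifth position (value of joint dial above 2.454 rad).
It fails at once if the green button was pressed before the selector stood in its fifth position (value of joint show above 0.003 m and not (value of joint dial between 1.994 and 2.194 rad)).
It fails at once if the selector was pinched or pushed hard (over 20 N) instead of lightly pushed (contact force between the fingers and selector above 20 N).
It fails at once if the lens case, the eye-drop bottle or the pen was moved or lifted (distance of any of lens_case, drops, pen from where it was at the start of the episode above 0.02 m).
It also fails if it takes over 56 s, if anything falls off the work surface, if the arm or the gripper's body presses on something with over 40 N, if the wrist force passes 120 N, or if a joint passes its speed limit or range.

ROBOT

A 6-joint arm with a two-finger parallel gripper is mounted at the origin on the work surface. World frame = base frame: x ahead of the robot, y to its left, z up, the work surface at z = 0. Lengths are in m, angles in rad, forces in N, time in s.
With the tool pointing down it reaches from about 0.35 to 0.85 m from the base axis. Payload 8.1 kg.
Tool frame: the origin (TCP) lies at the very end of the fingers, on their centre line; the grasp point (between the pads) lies 19 mm behind it; z points along the fingers, y is the direction in which the jaws open and shut (so a half turn about z gives the same grasp; the last joint's range is limited). The gripper opens to 93 mm and grips with 3 to 60 N. Pads are 15 mm wide; open, the fingers measure 128 mm over their backs; the gripper's body (75 mm by 188 mm) begins 65 mm behind the grasp point.
Start: joints at [1.153, 0.13, 1.488, -0, 1.523, -0.085], TCP at [0.196, 0.567, 0.219] pointing down, gripper open.
Joint ranges: [-2.96, 2.96], [-0.89, 2.26], [0.02, 2.5], [-1.34, 4.48], [0, 2.73], [-2.66, 2.66]. Speed limits (rad/s): [2.39, 2.39, 2.79, 3.14, 3.14, 3.14].

INTERFACE

Orientations are given as a rotation vector (axis times angle).
In Python, from plant import * gives the robot as it stands.
- The arm moves only by the tool apply_moves, never from a script. Its argument "commands" is one flat list of numbers, 7 for each row, row after row: the shift along the world's x, y, z in cm, then the turn, a rotation vector about the world's x, y, z in rad, then the finger opening in cm, from 0 to 9.3. A call has 1 to 8 rows; each row shifts and turns the pose as measured when the row begins; what a row does not reach is not made up. A row lasts 1/8 s, in which the tool goes at most 62.5 mm and 10.7 degrees, less where a joint would pass 70% of its speed; a pose out of reach is approached as far as the arm can. A call with a gripper value outside its range is refused whole. The fingers move at their own pace and stop on an object; "squeeze" is the grip in N (left out, the last holds). Time passes only in rows, so rows that do not move let the fingers close. It gives the time, the measured TCP pose, the force and the opening at its end, in the units of the state.
- read_state(): the state, without advancing time (a new reading comes with each control period).
- read_camera(name): name is "scene" or "top"; returns (picture, depth): 420x560x3 uint8, blue, green, red; 420x560 float32, m along the optical axis (not along the pixel's ray), 0 where there is no reading.
- camera_model(name): a dict with "intrinsics" (3x3 intrinsics, pixels), "dist_coeffs" ([k1, k2, p1, p2, k3] as OpenCV has them; the pictures are not rectified), "R" (3x3) and "t" (3): a world point X has camera coordinates R X + t. Camera axes: x right, y down, z forward; pixel columns grow to the right and rows downward; lengths in m; the calibration is good to about 2 mm. A picture is of the moment at which its call begins. camera_model takes no time and is no camera call.
- close_job(): hands the job in, once; it reports no verdict.
Trained networks look in the newest picture that a camera, given by its name, has taken for a name from the list of things; names that differ only in an ending like _2 or _b are one class to them, and where a whole thing is asked for, a point or a joint stands for the part that bears it (a point fixed in the world has none). Each returns a list of dicts, best first, with "conf" (0 to 1); they miss things now and then, are a little off and sometimes report something else, mostly with a low value. They report only what shows in the picture. A call takes as long as a camera call.
- find_in(query, camera): "point" ([x, y, z] in m, in the coordinates of the camera as it stood for that picture, good to about 4 mm: the middle of the surface that is visible of it).
- cut_out(query, camera): "mask" (420x560 bool, what is visible of it).
- spot_point(query, camera): "point" ([x, y, z] in m, in the coordinates of the camera as it stood for that picture, good to about 4 mm: a listed point, or the origin of a listed thing).
The state is a dict: "t": time; "q": joint angles; "dq": joint speeds; "joint_torque": joint torques, N m; "tool_pos": TCP position; "orientation": TCP orientation; "force": force on the tool from outside, world axes, zero at the start; "wrist_torque": the same for the moment, N m; "opening": finger opening in m.
Only numpy, scipy, OpenCV 4.12 (cv2) and the standard library are available. Lean on these libraries where they do the work, as an engineer would, in place of code of your own. Each camera call takes 0.05 s, during which the arm holds its last target. There are 200 camera calls.

## Working session

There is one attempt and no reset: what is moved stays moved. The work goes in short steps, Python scripts to look and compute and a tool call to move; the robot and the scene stay as the last step left them, time stands still between calls to the robot, and variables do not carry over. Pictures are saved under pics/ and viewed, about 8 in all and at most 12, crops included, and the job is handed in when it is done.

Besides the shell and the picture viewer there is one more tool, called after "Request:" as name(argument=value, ...) on one line, values as JSON. apply_moves: Moves the arm, as the interface text tells. Its arguments: {"type":"object","properties":{"commands":{"type":"array"},"squeeze":{"type":"number"}},"required":["commands"]}

```bash
mkdir -p pics; cat > h.py <<'E'
from plant import *
import numpy as np, cv2
def w(p,c):
    m=camera_model(c); return np.array(m["R"]).T@(np.array(p)-np.array(m["t"]))
def pts(names,c):
    for n in names:
        try:
            for d in spot_point(n,c)[:2]: print(c,n,round(d["conf"],2),w(d["point"],c).round(4))
        except Exception as e: print(n,e)
E
python3 - <<'E'
from h import *
ims=[]
for c in ("scene","top"):
    im,_=read_camera(c); cv2.imwrite(f"pics/{c}0.png",im)
    pts(["selector","dial_axis","lever_tip","show_top","lens_case","drops","pen"],c)
print(read_state())
E
```

```text
scene selector 0.74 [0.5067 0.0084 0.0018]
scene selector 0.23 [0.509  0.0117 0.0589]
scene dial_axis 0.78 [0.5085 0.0142 0.0616]
scene lever_tip 0.63 [0.5531 0.0315 0.0817]
scene show_top 0.46 [ 0.5201 -0.2443  0.0544]
scene lens_case 0.96 [4.968e-01 2.374e-01 4.000e-04]
scene drops 0.53 [ 7.097e-01  1.980e-01 -3.000e-04]
scene pen 0.67 [ 0.3943 -0.226  -0.0032]
top selector 0.63 [5.065e-01 8.800e-03 4.000e-04]
top lever_tip 0.89 [0.5495 0.0324 0.0874]
top lever_tip 0.4 [ 0.5047  0.011  -0.001 ]
top show_top 0.66 [ 0.5138 -0.2476  0.0598]
top lens_case 0.56 [4.879e-01 2.381e-01 3.000e-04]
top drops 0.72 [ 0.7054  0.1964 -0.0013]
top pen 0.79 [ 0.3989 -0.2282  0.0043]
top pen 0.73 [0.4869 0.2358 0.    ]
{'t': 0.8, 'q': array([ 1.15257136e+00,  1.30386260e-01,  1.48822287e+00, -1.82764194e-05,
        1.52299085e+00, -8.54211190e-02]), 'dq': array([-0.00102497,  0.00087788, -0.00040664,  0.00089051, -0.00026469,
        0.00034382]), 'joint_torque': array([-2.47186057e-03, -5.59723163e+01, -4.92013443e+01,  7.65015115e-02,
        2.28704471e-02,  8.92295304e-06]), 'tool_pos': array([0.19601314, 0.56707703, 0.21863086]), 'orientation': array([ 5.20353889e-01,  3.09818279e+00, -1.82912926e-05]), 'force': array([0.3289313 , 1.08597586, 1.07721209]), 'wrist_torque': array([-0.05688746, -0.0376751 ,  0.01584766]), 'opening': 0.09293957918491694}
```

View pics/top0.png

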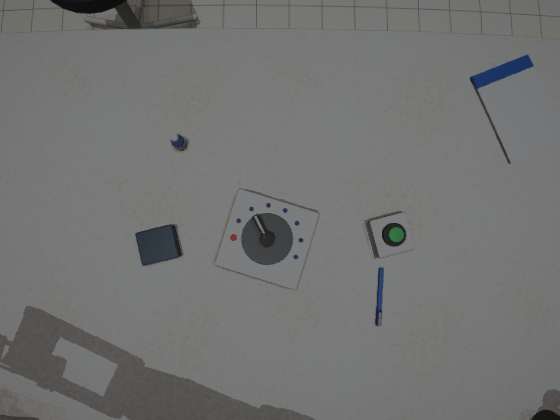

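View pics/scene0.png

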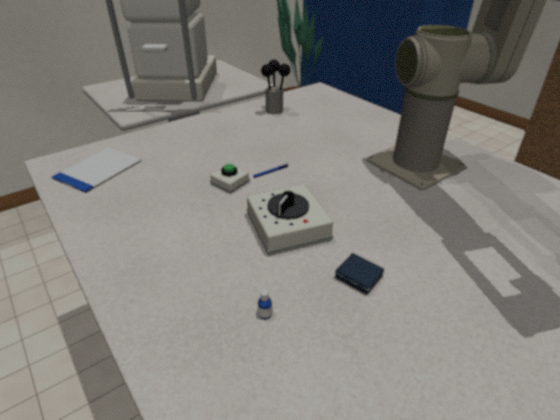

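The top view shows the red dot at (234,237), the dial centre at about (267,239), and the lever pointing at (257,217), toward the third dot (251,209). The fifth dot is at (285,210). The green button is at (397,235), with the pen beside it at (380,296). The lens case is at (158,245) and the bottle at (179,142), both clear of the work.

```bash
cat >> h.py <<'E'
def px2w(uv,z,c):
    m=camera_model(c);R=np.array(m["R"]);t=np.array(m["t"])
    n=cv2.undistortPoints(np.array(uv,float).reshape(-1,1,2),np.array(m["intrinsics"]),np.array(m["dist_coeffs"])).reshape(-1,2)
    d=np.c_[n,np.ones(len(n))]@R; o=-R.T@t
    return o+d*((z-o[2])/d[:,2])[:,None]
def blobs(mask):
    k,_,s,ce=cv2.connectedComponentsWithStats(mask.astype(np.uint8)); return [(ce[i],s[i,4]) for i in range(1,k)]
def lever(c="top",ctr=None):
    im,_=read_camera(c)
    return im
E
python3 - <<'E'
from h import *
from scipy.optimize import least_squares
im=cv2.imread("pics/top0.png").astype(int); b,g,r=im[...,0],im[...,1],im[...,2]
roi=np.zeros(b.shape,bool); roi[185:295,210:325]=1
D=[x for x in blobs(roi&(b-r>25)) if x[1]>=4]; Rd=[x for x in blobs(roi&(r-b>40)) if x[1]>=4]
uv=[Rd[0][0]]+[x[0] for x in D]; print(len(D),len(Rd))
P=px2w(uv,.06,"top")[:,:2]
c0=np.array([.507,.012]); a=np.degrees(np.arctan2(*(P-c0).T[::-1])); o=np.argsort(-((a-a[0]+5)%360)+360*0)
k=np.round(((a[0]-a)%360)/30)
f=lambda p:np.ravel(p[:2]+.066*np.c_[np.cos(p[2]+np.radians(105-30*k)),np.sin(p[2]+np.radians(105-30*k))]-P)
s=least_squares(f,[*c0,0]); print(k,s.x,np.degrees(s.x[2]),np.abs(s.fun).max())
# white line on lever
c=s.x[:2]
G=im.min(2); L=np.zeros(b.shape,bool); yy,xx=np.mgrid[:420,:560]; L=(np.hypot(xx-267,yy-239)<26)&(G>110)
ww=px2w(np.argwhere(L)[:,::-1],.10,"top")[:,:2]; m=ww.mean(0)-c
print(L.sum(),ww.mean(0),"lever box angle",np.degrees(np.arctan2(m[1],m[0])-s.x[2]))
gb=max(blobs((g-r>40)&(g-b>30)),key=lambda x:x[1]); print("green",gb,px2w([gb[0]],.055,"top"))
_,dep=read_camera("top"); 
m=camera_model("top"); R=np.array(m["R"]);t=np.array(m["t"])
for n,(u,v) in dict(g=gb[0],hub=(267,239)).items():
    d=np.median(dep[int(v)-2:int(v)+3,int(u)-2:int(u)+3]); q=px2w([(u,v)],0,"top")[0]; o=-R.T@t
    zc=(R@q+t)[2]; print(n,(o+(q-o)*d/zc).round(4))
crop=cv2.resize(cv2.imread("pics/top0.png")[180:300,205:325],None,fx=5,fy=5,interpolation=2); cv2.imwrite("pics/crop.png",crop)
E
```

```text
7 1
[0. 3. 2. 4. 1. 5. 6. 7.] [ 0.5080767   0.01138164 -0.29414765] -16.85341879899117 0.0003681913063756648
26 [0.51679105 0.01703752] lever box angle 49.83822097188596
green (array([396.02824859, 234.1299435 ]), np.int32(177)) [[ 0.51712313 -0.24574224  0.055     ]]
g [ 0.5171 -0.2446  0.0583]
hub [0.507  0.0108 0.1011]
```

View pics/crop.png

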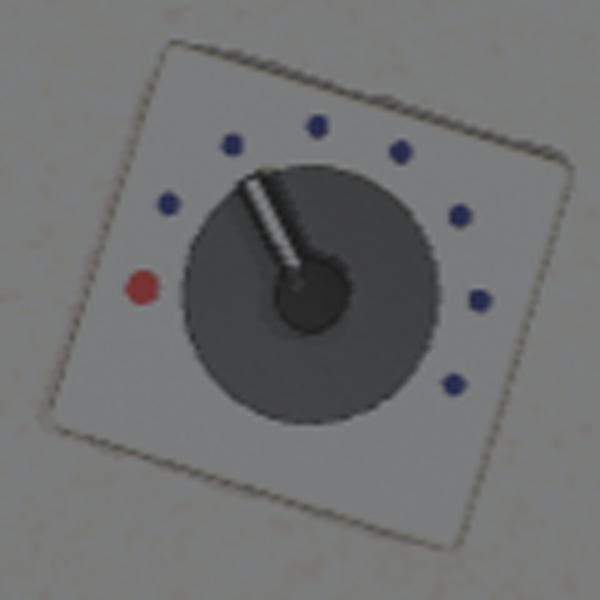

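The lever stands at position 3, about 28° in world axes. The axis is at (0.508, 0.011), the box yaw is −16.9°, and position 5 is at about −32°. I'll close the fingers and approach the counter-clockwise side of the lever.

Request:
apply_moves(commands=[3.2, -5, -0.4, 0, 0, 0.13, 0, 3.2, -5, -0.4, 0, 0, 0.13, 0, 3.2, -5, -0.4, 0, 0, 0.13, 0, 3.2, -5, -0.4, 0, 0, 0.13, 0, 3.2, -5, -0.4, 0, 0, 0.13, 0, 3.2, -5, -0.4, 0, 0, 0.13, 0, 3.2, -5, -0.4, 0, 0, 0.13, 0, 3.2, -5, -0.4, 0, 0, 0.13, 0], squeeze=3)

```text
t: 1.85
tool_pos: [0.4559, 0.158, 0.1871]
orientation: [-1.146, 2.92, 0.004]
force: [0.9, 0.5, 1.1]
opening: 0.0177
```

Request:
apply_moves(commands=[3.0, -4.5, -1, 0, 0, 0, 0, 2.5, -3.8, -1, 0, 0, 0, 0, 1.0, -1.7, 0, 0, 0, 0, 0, 0, 0, 0, 0, 0, 0, 0])

```text
t: 2.35
tool_pos: [0.5241, 0.0511, 0.1673]
orientation: [-1.14, 2.921, 0.003]
force: [-0.7, -0.3, -0.2]
opening: 0.0004
```

```bash
python3 - <<'E'
from h import *
s=read_state(); print(s["t"],s["tool_pos"],s["orientation"],s["opening"],s["force"])
im,_=read_camera("scene"); cv2.imwrite("pics/s1.png",cv2.resize(im[60:280,180:420],None,fx=2.7,fy=2.7,interpolation=2))
E
```

```text
2.35 [0.52414423 0.05105019 0.16729344] [-1.14015774  2.92059708  0.00324728] 0.00038522461049254566 [-0.72960438 -0.2636896  -0.22761979]
```

View pics/s1.png

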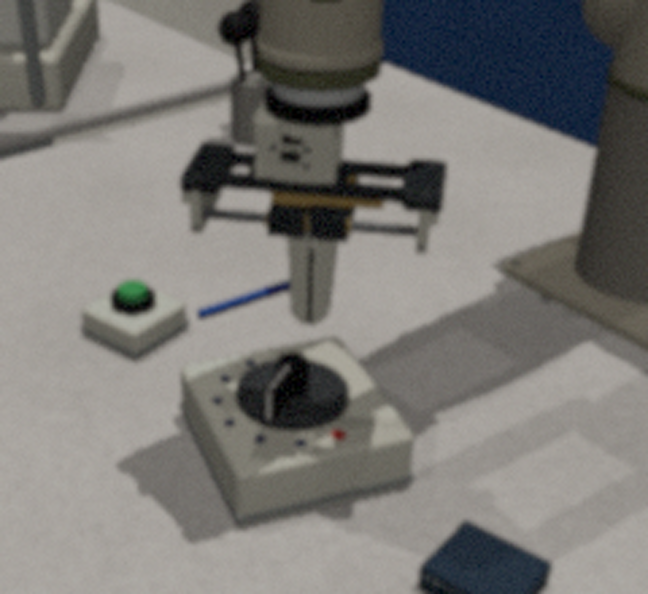

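The closed fingers hang above the selector, tapering toward the tip, and the lever still stands near the third dot. Next I descend beside it.

Request:
apply_moves(commands=[0, 0.4, -3, 0, 0, 0, 0, 0, 0, -3, 0, 0, 0, 0, 0, 0, -2, 0, 0, 0, 0, 0, 0, -0.6, 0, 0, 0, 0, 0, 0, 0, 0, 0, 0, 0])

```text
t: 3.02
tool_pos: [0.5227, 0.0636, 0.0826]
orientation: [-1.151, 2.911, 0.005]
force: [1.2, 0.6, -0.2]
opening: 0.0008
```

Request:
apply_moves(commands=[-0.4, -0.4, 0, 0, 0, 0, 0, 0, 0, 0, 0, 0, 0, 0, 0.45, -0.15, 0, 0, 0, -0.1, 0, 0, 0, 0, 0, 0, 0, 0])

```text
t: 3.52
tool_pos: [0.525, 0.0583, 0.0863]
orientation: [-1.001, 2.961, 0.001]
force: [-0.7, 0.8, 0.1]
opening: 0.0006
```

Request:
apply_moves(commands=[0.45, -0.2, -0.4, 0, 0, -0.1, 0, 0, 0, 0, 0, 0, 0, 0, 0.45, -0.2, 0, 0, 0, -0.1, 0, 0, 0, 0, 0, 0, 0, 0])

```text
t: 4.03
tool_pos: [0.5344, 0.0542, 0.0837]
orientation: [-0.712, 3.042, -0.002]
force: [-0.3, -0.3, 1.5]
opening: 0.0001
```

Request:
apply_moves(commands=[0.2, -0.35, 0, 0, 0, 0, 0, 0.2, -0.35, 0, 0, 0, 0, 0, 0, 0, 0, 0, 0, 0, 0])

```text
t: 4.4
tool_pos: [0.5383, 0.0474, 0.0839]
orientation: [-0.723, 3.039, -0.001]
force: [-0.1, 1.1, -0.0]
opening: 0.0005
```

```bash
python3 - <<'E'
from h import *
s=read_state(); print(s["tool_pos"],s["force"])
im,_=read_camera("scene"); a=im[120:240,220:350]
im2,_=read_camera("top"); b=im2[180:300,205:325]
cv2.imwrite("pics/s2.png",np.hstack([cv2.resize(x,(400,400),interpolation=2) for x in (a,b)]))
E
```

```text
[0.53830219 0.04736959 0.08392491] [-0.11605068  1.08070139 -0.01921208]
```

View pics/s2.png

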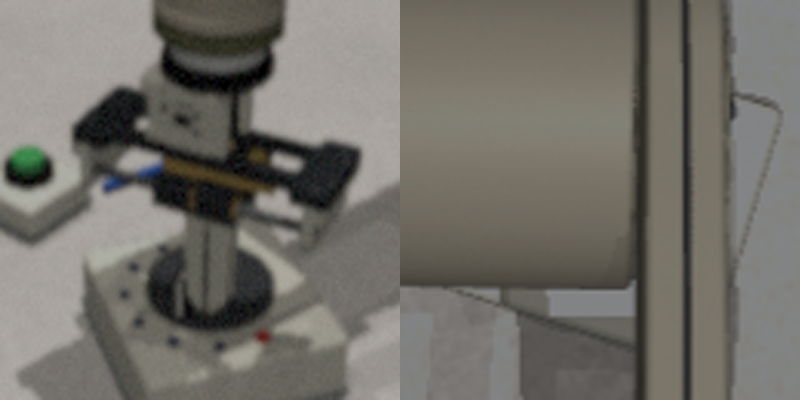

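The finger's tip is right beside the lever's counter-clockwise side in the scene view, while the top view is blocked by the arm. I'll push on in small arc steps.

Request:
apply_moves(commands=[0.3, -0.3, -0.2, 0, 0, -0.08, 0, 0, 0, 0, 0, 0, 0, 0])

```text
t: 4.75
tool_pos: [0.5413, 0.0446, 0.0821]
orientation: [-0.6, 3.065, -0.002]
force: [-0.2, 0.4, -0.4]
opening: 0.0003
```

Request:
apply_moves(commands=[0.3, -0.3, 0, 0, 0, -0.08, 0, 0, 0, 0, 0, 0, 0, 0])

```text
t: 5.0
tool_pos: [0.544, 0.0417, 0.082]
orientation: [-0.481, 3.087, -0.003]
force: [-0.6, 0.2, 0.6]
opening: 0.0003
```

```bash
cat >> h.py <<'E'
def look(name):
    im,_=read_camera("scene"); s=read_state(); print(s["t"],s["tool_pos"].round(4),s["force"].round(1))
    c=np.array([.508,.0114])
    for d in spot_point("lever_tip","scene")[:2]:
        p=w(d["point"],"scene"); print(round(d["conf"],2),p.round(4),"deg",np.degrees(np.arctan2(p[1]-c[1],p[0]-c[0])).round(1))
    cv2.imwrite(f"pics/{name}.png",cv2.resize(im[160:240,235:345],(770,560),interpolation=2))
E
python3 -c "from h import *;look('s3')"
```

```text
5.05 [0.5439 0.0418 0.082 ] [-0.4  0.1  0.7]
0.58 [0.5559 0.0227 0.0822] deg 13.3
```

View pics/s3.png

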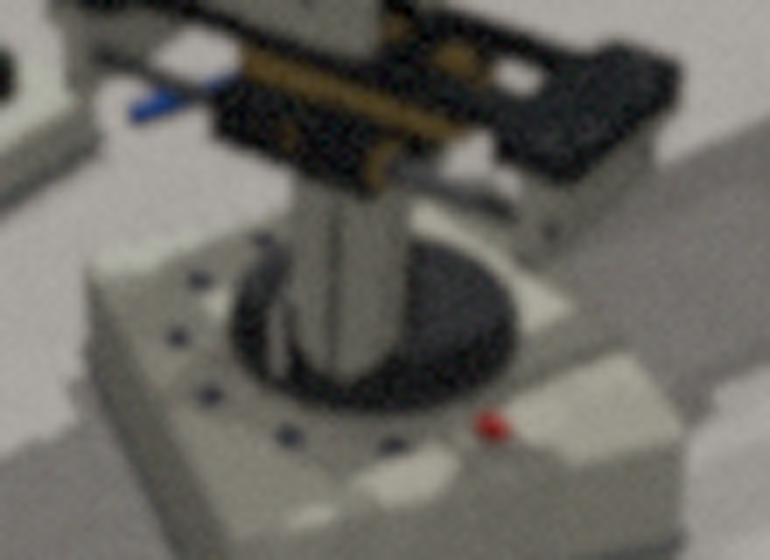

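The lever has moved with the finger and now points at about 15°, between dots 3 (290,437) and 4 (210,395). I'll continue in fine steps.

Request:
apply_moves(commands=[0.22, -0.3, 0, 0, 0, -0.08, 0, 0, 0, 0, 0, 0, 0, 0])

```text
t: 5.35
tool_pos: [0.546, 0.0389, 0.082]
orientation: [-0.363, 3.103, -0.004]
force: [-0.3, -0.2, 0.2]
opening: 0.0004
```

Request:
apply_moves(commands=[0.18, -0.3, 0, 0, 0, -0.08, 0, 0, 0, 0, 0, 0, 0, 0])

```text
t: 5.6
tool_pos: [0.5475, 0.0361, 0.082]
orientation: [-0.246, 3.115, -0.005]
force: [-0.5, 0.2, -0.3]
opening: 0.0004
```

```bash
python3 -c "from h import *;look('s4')"
```

```text
5.65 [0.5474 0.0362 0.082 ] [-0.3  0.6 -0.9]
0.79 [0.5581 0.0081 0.0829] deg -3.8
```

It snapped to position 4 (estimate −3.8°, expected −1.9°). On to the next one.

Request:
apply_moves(commands=[0.22, -0.4, 0, 0, 0, -0.1, 0, 0, 0, 0, 0, 0, 0, 0, 0.18, -0.42, 0, 0, 0, -0.1, 0, 0, 0, 0, 0, 0, 0, 0])

```text
t: 6.2
tool_pos: [0.5509, 0.0291, 0.0818]
orientation: [0.051, 3.125, -0.006]
force: [0.2, 2.2, 0.4]
opening: 0.0008
```

```bash
python3 -c "from h import *;look('s5')"
```

```text
6.25 [0.5508 0.0292 0.0818] [-1.4  1.5  0.5]
0.59 [0.5582 0.0067 0.0827] deg -5.4
```

Request:
apply_moves(commands=[0.13, -0.35, 0, 0, 0, -0.08, 0, 0, 0, 0, 0, 0, 0, 0, 0.1, -0.35, 0, 0, 0, -0.08, 0, 0, 0, 0, 0, 0, 0, 0])

```text
t: 6.8
tool_pos: [0.5531, 0.0232, 0.0819]
orientation: [0.283, 3.113, -0.007]
force: [0.0, 1.3, 0.1]
opening: 0.0003
```

Request:
apply_moves(commands=[0.07, -0.35, 0, 0, 0, -0.08, 0, 0, 0, 0, 0, 0, 0, 0])

```text
t: 7.05
tool_pos: [0.5538, 0.0198, 0.082]
orientation: [0.397, 3.1, -0.008]
force: [0.4, -0.5, 0.4]
opening: -0.0
```

```bash
python3 -c "from h import *;look('s6')"
```

```text
7.1 [0.5538 0.02   0.0819] [ 0.7 -0.4 -0.4]
0.88 [ 0.5575 -0.0028  0.0829] deg -16.0
```

Request:
apply_moves(commands=[0.05, -0.35, 0, 0, 0, -0.08, 0, 0, 0, 0, 0, 0, 0, 0])

```text
t: 7.4
tool_pos: [0.5542, 0.0167, 0.0819]
orientation: [0.514, 3.083, -0.009]
force: [0.1, -0.2, -0.7]
opening: 0.0006
```

```bash
python3 -c "from h import *;look('s7')"
```

```text
7.45 [0.5542 0.0168 0.0819] [-0.3  0.2 -0.1]
0.85 [ 0.5548 -0.0068  0.0854] deg -21.2
```

Request:
apply_moves(commands=[0.02, -0.25, 0, 0, 0, -0.06, 0, 0, 0, 0, 0, 0, 0, 0])

```text
t: 7.75
tool_pos: [0.5542, 0.0145, 0.0819]
orientation: [0.6, 3.068, -0.01]
force: [-0.1, 0.2, 0.4]
opening: 0.0005
```

```bash
python3 -c "from h import *;look('s8')"
```

```text
7.8 [0.5541 0.0146 0.0818] [ 1.  -0.4  0.5]
0.86 [ 0.5472 -0.0161  0.0827] deg -35.1
```

View pics/s8.png

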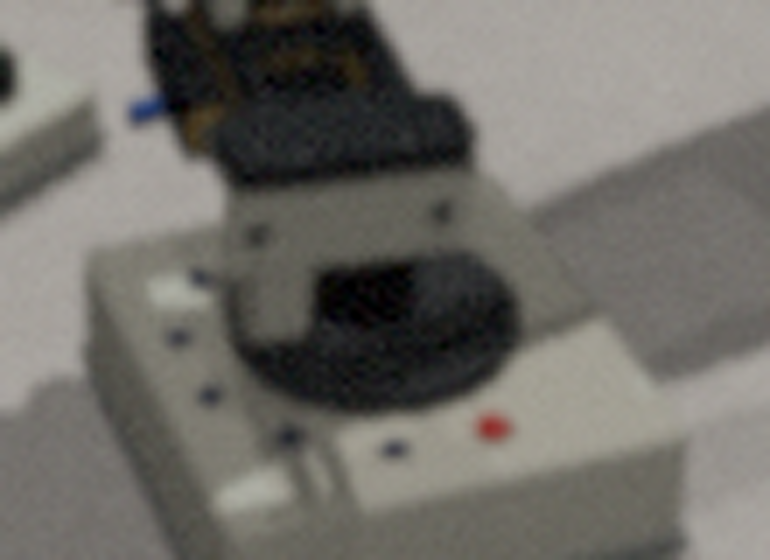

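The estimate jumped to −35° (position 5 is −32°), although the lever itself is hidden behind the gripper in this view. I'll back off, lift, and check from a clear view.

Request:
apply_moves(commands=[0.2, 0.8, 0, 0, 0, 0, 0, 0, 0, 3, 0, 0, 0, 0, 0, 0, 5, 0, 0, 0, 0, 0, -5, 2, 0, 0, 0, 0, 0, -5.5, 0, 0, 0, 0, 0, 0, -5.5, 0, 0, 0, 0, 0, 0, -5.5, 0, 0, 0, 0, 0, 0, 0, 0, 0, 0, 0, 0])

```text
t: 8.85
tool_pos: [0.5566, -0.1934, 0.1858]
orientation: [0.578, 3.071, -0.01]
force: [0.0, 0.9, -0.4]
opening: 0.0005
```

```bash
python3 - <<'E'
from h import *
look('s9'); im,_=read_camera("top"); cv2.imwrite("pics/t9.png",im[120:320,140:460])
a=cv2.imread("pics/s9.png"); cv2.imwrite("pics/b9.png",np.hstack([cv2.resize(a,(350,300)),cv2.resize(im[150:300,200:420],(440,300))]))
pts(["lever_tip","show_top"],"top"); pts(["show_top"],"scene")
E
```

```text
8.9 [ 0.5567 -0.1915  0.1857] [-0.3  0.5 -0.1]
0.69 [ 0.5484 -0.0138  0.0835] deg -31.9
0.25 [ 0.517  -0.2445  0.0524] deg -88.0
top lever_tip 0.68 [ 0.5486 -0.0182  0.0875]
top show_top 0.69 [ 0.5174 -0.246   0.0588]
top show_top 0.29 [ 0.49    0.2391 -0.0008]
scene show_top 0.7 [0.5086 0.0116 0.0607]
scene show_top 0.56 [ 0.5175 -0.2439  0.0537]
```

View pics/b9.png

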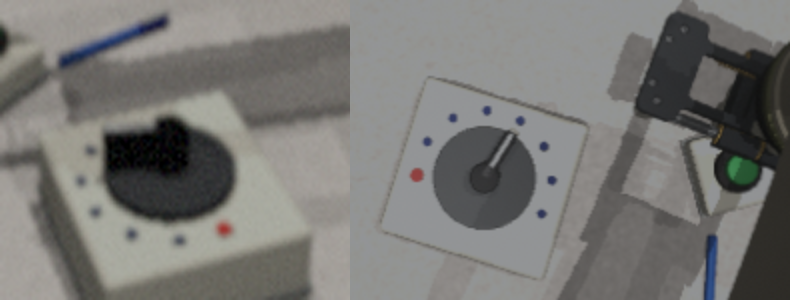

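The lever points exactly at the fifth dot (520,121), at −31.9°. Next is the green button, at (0.517, −0.245).

Request:
apply_moves(commands=[-2, -2.7, -3, 0, 0, 0, 0, -2, -2.7, -3, 0, 0, 0, 0, 0, 0, -3, 0, 0, 0, 0, 0, 0, -1.2, 0, 0, 0, 0, 0, 0, 0, 0, 0, 0, 0])

```text
t: 9.78
tool_pos: [0.5186, -0.2383, 0.0832]
orientation: [0.554, 3.072, -0.009]
force: [0.2, 0.4, 0.8]
opening: 0.0003
```

Request:
apply_moves(commands=[-0.1, -0.65, -1, 0, 0, 0, 0, 0, 0, -0.8, 0, 0, 0, 0, 0, 0, 0, 0, 0, 0, 0])

```text
t: 10.15
tool_pos: [0.5198, -0.2453, 0.0669]
orientation: [0.551, 3.068, -0.011]
force: [0.4, -0.7, -0.0]
opening: 0.0007
```

Request:
apply_moves(commands=[-0.2, 0, -0.6, 0, 0, 0, 0, 0, 0, -0.4, 0, 0, 0, 0, 0, 0, -0.2, 0, 0, 0, 0])

```text
t: 10.52
tool_pos: [0.5183, -0.2456, 0.0553]
orientation: [0.55, 3.067, -0.012]
force: [-0.1, 0.2, 2.0]
opening: 0.0004
```

Request:
apply_moves(commands=[0, 0, -0.3, 0, 0, 0, 0, 0, 0, -0.3, 0, 0, 0, 0, 0, 0, 0, 0, 0, 0, 0])

```text
t: 10.9
tool_pos: [0.5185, -0.2457, 0.0516]
orientation: [0.55, 3.067, -0.012]
force: [-3.7, 1.4, 4.1]
opening: 0.0007
```

Request:
apply_moves(commands=[0, 0, -0.3, 0, 0, 0, 0, 0, 0, -0.3, 0, 0, 0, 0, 0, 0, 0, 0, 0, 0, 0])

```text
t: 11.28
tool_pos: [0.5188, -0.2458, 0.052]
orientation: [0.549, 3.067, -0.013]
force: [-4.0, 1.9, 3.9]
opening: 0.0002
```

Request:
apply_moves(commands=[0, 0, -0.8, 0, 0, 0, 0])

```text
t: 11.4
tool_pos: [0.5199, -0.2464, 0.0498]
orientation: [0.549, 3.066, -0.014]
force: [-35.8, 19.5, 86.0]
opening: 0.0003
```

It is hard against the stop, so the button is fully down. Releasing now.

Request:
apply_moves(commands=[0, 0, 0.6, 0, 0, 0, 0, 0, 0, 2, 0, 0, 0, 0, 0, 0, 4, 0, 0, 0, 0, 0, 0, 4, 0, 0, 0, 0, 2, -4, 2, 0, 0, 0, 0, 2, -5, 0, 0, 0, 0, 0, 0, -5, 0, 0, 0, 0, 0, 0, 0, 0, 0, 0, 0, 0])

```text
t: 12.4
tool_pos: [0.5624, -0.3904, 0.1824]
orientation: [0.544, 3.061, -0.018]
force: [-0.1, 0.4, -0.9]
opening: 0.0004
```

```bash
python3 - <<'E'
from h import *
look('s10'); im,_=read_camera("top"); cv2.imwrite("pics/t10.png",cv2.resize(im[120:340,120:460],(680,440)))
pts(["lever_tip","show_top","lens_case","drops","pen"],"top"); pts(["show_top","lens_case","drops","pen"],"scene")
E
```

```text
12.45 [ 0.5627 -0.3885  0.1823] [0.4 0.2 0.2]
0.85 [ 0.5517 -0.0157  0.0827] deg -31.8
top lever_tip 0.95 [ 0.5498 -0.0155  0.0887]
top show_top 0.63 [ 0.5134 -0.2461  0.0565]
top lens_case 0.6 [0.4901 0.2378 0.0013]
top drops 0.5 [0.7085 0.1956 0.0014]
scene show_top 0.39 [ 0.5171 -0.2452  0.054 ]
scene lens_case 0.93 [ 4.936e-01  2.368e-01 -2.000e-04]
scene drops 0.53 [ 0.7149  0.1979 -0.001 ]
scene pen 0.71 [ 0.3971 -0.2246  0.0006]
scene pen 0.23 [ 0.5536 -0.0157  0.0842]
```

View pics/t10.png

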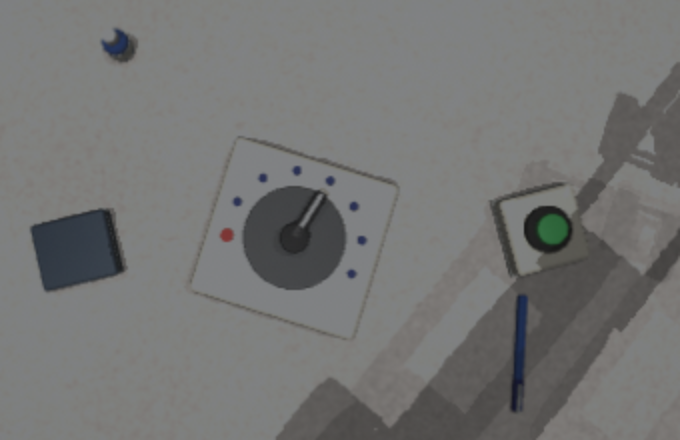

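The lever is on the fifth dot (330,181), the button is up, and the lens case, bottle and pen have not moved. The arm is clear, so I'm handing in.

```bash
python3 -c "from plant import *;print(close_job())"
```

```text
the job is handed in; nothing more can be done
None
```

The selector is in its fifth position, and the green button was pressed after that and let back up. I handed the job in at about 12.5 s.

- **Selector:** It started in position 3. I pushed the lever clockwise with the closed fingertips, 3→4→5, and it clicked into each. The force readings I took stayed at about 2 N. The final reading is −31.8°, against −31.9° expected for position 5, and the top view shows the lever on the fifth dot.
- **Button:** I pressed it to its stop. My last press step was too large: the tool force briefly reached about 86 N down and about 95 N in all. That is under the 120 N wrist limit but far more than the roughly 5 N needed. Afterwards the button's height reads 54–56 mm, within a few millimetres of before. That is too coarse to prove it is within 1.5 mm of fully up, but it looks up in the picture.
- **Loose things:** The lens case, bottle and pen read within about 5 mm of their first positions, which is detector noise. The top camera's detector missed the pen in the last check, but the scene camera and the picture show it in place.
- **Arm:** It ended about 15 cm from the button and 18 cm up, touching nothing.

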